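# Hold the cold-chain temperature logger in its reader

## Task

The vaccine box's black temperature logger has to be read out. Lift it clear up out of the pocket of its moulded tray, lay it face up on the bed of the white reader, and press it into the reader's corner: display end fully home against the front of the housing, so that the sprung contact pins are pushed all the way in, and at the same time its long side snug against both side lugs. Press firmly but without ramming it or using more force than a hand would, and leave the other things on the desk where they are. The pins would push the logger out again and the reading takes a while, so the job finishes while you are still gripping it and pressing it against both stops: do not let go.

Things in the scene. Friction and masses are not known exactly. Their poses are not given: they have to be found in the camera images.
- temp_logger: black handheld temperature logger, the thing to move: a flat block 118 mm long (its x), 66 wide (y), body 14 thick, 16 with the keys; about 0.12 kg. Origin: centre of its underside; +x points to the display end, +z out of its face. It starts face up in the tray's pocket. Best gripped across its 66 mm width, mid-length, fingertips a few mm above its underside
- display_end (a point): middle of the logger's display-end face, 59 mm along +x from its origin and 7 mm above its underside
- tray: low grey moulded tray, fixed, 152 (x) by 156 mm (y), 15 high; origin: centre of its underside. In its middle a pocket 122 (x) by 70 mm (y), floor 4 mm above the desk, 11 deep. Finger scoops as deep as the pocket at the middle of both long sides: 48 mm wide (x), out to y = -64 and +64. The logger's x runs along the tray's x within 0.03 rad, its centre within 2 mm of the pocket's
- reader: white desktop reader, fixed. Origin at desk level under the centre of the logger's home position: home, the logger is centred on x = y = 0, axes along the reader's, underside on the bed at z = 14 mm. Base plate 8 high, x -76 to 108, y -62 to 54; grey bed x -63 to 57, y -23 to 23, top z = 14. Housing at x 59 to 105. The bed is open towards -x and +y
- housing: the reader's white electronics housing; frame equal to the reader's. Its rigid front face, at x = 59 mm, y -56 to 48, z 6 to 46, looks to the reader's -x and is the end stop for the logger's display end; the contact pins stand out of its middle at y = 0, z = 21 mm
- side_stops: the reader's two rigid side lugs with steel faces; frame equal to the reader's. On the -y side at x = -46 and +46 mm, each 20 mm long (x), y -33 to -48, up to z = 26; their stop faces at y = -33 look to +y. The 72 mm gap between them is open outward, for the finger on the logger's -y side
- contacts (a joint): sprung contact carriage with four brass pins in the housing's front face, sliding along the reader's +x. 0: out, pin tips 6 mm in front of the face (x = 53 mm); 0.006: fully in, tips level with the face. Spring: about 2 N to start, 8 N fully in
- storage_box_top (a point): middle of the lid of the large pink-lidded storage box at the right of the work, fixed, 370 (x) by 270 mm (y), its lid 150 mm above the desk; pass over it and its neighbours (up to 180 mm within reach) with the fingertips higher than that
- amber_vial: amber glass medicine vial with white cap, 52 mm across, 98 high, standing; loose, to be left alone. Origin: centre of its underside
- small_vial: small amber medicine vial, 34 mm across, 64 high, standing; loose, to be left alone. Origin: centre of its underside
- tape_roll: roll of brown tape lying flat, 94 mm across, 48 high; loose, to be left alone. Origin: centre of its underside

How it is judged:
By the outcome, as a careful person would: the job done as asked, in the order asked, and still so for the second after the job is handed in, while the arm keeps its last pose, push and grip.
It also fails if it takes over 54 s, if anything falls off the work surface, if the arm or the gripper's body presses on something with over 40 N, if the wrist force passes 120 N, or if a joint passes its speed limit or range.

## Robot

A 6-joint arm with a two-finger parallel gripper is mounted at the origin on a cart in front of the work surface, level with it; the furniture and walls round the work are solid. World frame = base frame: x ahead of the robot, y to its left, z up, the work surface at z = 0. Lengths are in m, angles in rad, forces in N, time in s.
With the tool pointing down it reaches from about 0.375 to 0.75 m from the base axis. Payload 9 kg.
Tool frame: the origin (TCP) lies at the very end of the fingers, on their centre line; the grasp point (between the pads) lies 19 mm behind it; z points along the fingers, y is the line along which they close (so a half turn about z gives the same grasp; the last joint's range is limited). The gripper opens to 85 mm and grips with 20 to 120 N. Pads are 22 mm wide; open, the fingers measure 114 mm over their backs; the gripper's body (76 mm by 85 mm) begins 54 mm behind the grasp point. The pads swing forward as they close: fully open they stand 13 mm farther back than shut.
Start: joints at [-1.334, 0.104, 0.097, 1.564, 0, 1.353], TCP at [0.264, -0.539, 0.231] pointing down, gripper open.
Joint ranges: [-2.99, 2.99], [-0.84, 1.86], [-1.1, 1.16], [-1.84, 2.11], [-1.51, 1.56], [-3.14, 3.14]. Speed limits (rad/s): [2.22, 2.22, 2.57, 3.14, 3.14, 3.14].

## Interface

Orientations are given as a rotation vector (axis times angle).
In Python, from bench import arm gives the robot as it stands.
- The arm moves only by the shell command python3 -m inch 'ROWS' [FORCE]. ROWS is JSON, a list of rows, each a list of 7 numbers: the gripper command: -1 is shut, 1 is fully open, values between are in proportion, then the shift along the tool's x, y, z in m, then the turn, a rotation vector about the tool's x, y, z in degrees. In form: [[jaw, tx, ty, tz, wx, wy, wz], ...]. A call has 1 to 8 rows; each row shifts and turns the commanded pose from where the row before left it, along the tool's axes as they then stand; what a row does not reach is not made up. A row lasts 1/8 s, in which the tool goes at most 62.5 mm and 10.7 degrees, less where a joint would pass 70% of its speed; a pose out of reach is approached as far as the arm can. A call with a gripper value outside its range is refused whole. The fingers move at their own pace and stop on an object; FORCE is the grip in N (left out, the last holds). Time passes only in rows, so rows that do not move let the fingers close. It gives the time, the measured TCP pose, the force, the opening and the grip force at its end, in the units of the state.
- arm.get_state(): the state, without advancing time (a new reading comes with each control period).
- arm.grab_frame(name): name is "side" or "top"; returns a dict with "color" (384x512x3 uint8, red, green, blue), "depth" (384x512 float32, m along the optical axis (not along the pixel's ray), 0 where there is no reading), "fx", "fy", "cx", "cy" (pixels), "pose" (4x4, takes a point from camera to world coordinates). Camera axes: x right, y up, looking along -z (the intrinsics and any distortion apply to the point x, -y, -z); pixel columns grow to the right and rows downward; lengths in m; the calibration is good to about 2 mm. A picture is of the moment at which its call begins.
- arm.close_job(): hands the job in; it is judged then, once.
Trained networks look in a picture, given as the dict that the camera call returned (one of the last four; its "shot" number tells which), for a name from the list of things; names that differ only in an ending like _2 or _b are one class to them, and where a whole thing is asked for, a point or a joint stands for the part that bears it (a point fixed in the world has none). Each returns a list of dicts, best first, with "confidence" (0 to 1); they miss things now and then, are a little off and sometimes report something else, mostly with a low value. They report only what shows in the picture. A call takes as long as a camera call.
- arm.look_for(query, picture): "point" ([row, column] as shares, 0 to 1, of the picture: columns of its width, rows of its height, amid what is visible of it).
- arm.spot_point(query, picture): "point" ([row, column] as shares, 0 to 1, of the picture: columns of its width, rows of its height: a listed point, or the origin of a listed thing).
The state is a dict: "time": time; "qpos": joint angles; "qvel": joint speeds; "joint_efforts": joint torques, N m; "ee_pos": TCP position; "tcp_rot": TCP orientation; "ft_force": force on the tool from outside, world axes, zero at the start; "ft_torque": the same for the moment, N m; "width": opening from 0.0 (shut) to 1.0 (fully open); "grasp_force": force on a finger pad.
Only numpy, scipy, OpenCV 4.12 (cv2) and the standard library are available. Lean on these libraries where they do the work, as an engineer would, in place of code of your own. Each camera call takes 0.05 s, during which the arm holds its last target. There are 200 camera calls.

## Working session

There is one attempt and no reset: what is moved stays moved. The work goes in short steps, Python scripts to look and compute and a shell command to move; the robot and the scene stay as the last step left them, time stands still between calls to the robot, and variables do not carry over. Pictures are saved under pics/ and viewed, at most 11 in all, crops included, and the job is handed in when it is done.

```bash
mkdir -p pics; ls; python3 - <<'E'
from bench import arm
import cv2,numpy as np
s=arm.get_state();print({k:np.round(v,3).tolist() for k,v in s.items()})
for n in("top","side"):
    p=arm.grab_frame(n);cv2.imwrite(f"pics/{n}0.png",p["color"][:,:,::-1]);np.savez(f"pics/{n}0.npz",**{k:v for k,v in p.items()})
    print(n,p["fx"],p["fy"],p["cx"],p["cy"],np.round(p["pose"],4).tolist(),[k for k in p])
    for q in("temp_logger","display_end","tray","reader","amber_vial","small_vial","tape_roll"):
        for r in arm.spot_point(q,p)[:2]:
            v,u=r["point"];row=min(383,int(v*384));col=min(511,int(u*512));d=p["depth"][row,col]
            P=p["pose"]@np.array([(u*512-p["cx"])/p["fx"]*d,-(v*384-p["cy"])/p["fy"]*d,-d,1])
            print(q,round(r["confidence"],2),round(v*384),round(u*512),np.round(P[:3],4))
E
```

```text
pics
{'time': 0.0, 'qpos': [-1.334, 0.105, 0.096, 1.564, -0.0, 1.353], 'qvel': [0.0, -0.0, -0.002, -0.001, -0.0, 0.001], 'joint_efforts': [-0.001, -55.693, 50.365, 0.017, -0.001, 0.0], 'ee_pos': [0.263, -0.539, 0.231], 'tcp_rot': [-3.059, -0.708, 0.0], 'ft_force': [-0.279, 1.188, -0.371], 'ft_torque': [-0.014, 0.004, -0.008], 'grasp_force': 0.0, 'width': 1.002}
top 422.9331454126882 422.9331454126882 256.4267515574437 191.65674800441792 [[0.0716, 0.9775, -0.1986, 0.2128], [-0.9974, 0.0709, -0.0106, 0.2092], [0.0037, 0.1989, 0.98, 1.6539], [0.0, 0.0, 0.0, 1.0]] ['color', 'depth', 'fx', 'fy', 'cx', 'cy', 'pose', 'shot']
temp_logger 0.79 200 214 [0.499  0.3908 0.0177]
display_end 0.59 189 223 [0.5471 0.36   0.0157]
tray 0.68 206 213 [0.4741 0.3913 0.0134]
reader 0.83 188 270 [0.5633 0.1746 0.0196]
amber_vial 0.44 148 252 [0.7064 0.2573 0.0682]
small_vial 0.5 244 266 [ 0.3416  0.1763 -0.0042]
side 354.8211138668452 354.8211138668452 260.2190220362956 191.89443606039129 [[-0.9335, 0.2199, -0.283, 0.2231], [-0.3583, -0.5921, 0.7218, 0.9839], [-0.0088, 0.7753, 0.6316, 0.7895], [0.0, 0.0, 0.0, 1.0]] ['color', 'depth', 'fx', 'fy', 'cx', 'cy', 'pose', 'shot']
temp_logger 0.88 263 248 [0.4877 0.4051 0.0185]
temp_logger 0.68 341 205 [0.4976 0.6443 0.0085]
display_end 0.83 252 233 [0.5446 0.3796 0.015 ]
display_end 0.33 126 331 [ 0.406  -0.2099  0.1418]
tray 0.62 266 246 [0.4899 0.4157 0.0172]
reader 0.81 211 254 [0.5536 0.1965 0.0135]
amber_vial 0.82 217 192 [0.7272 0.2949 0.0165]
amber_vial 0.49 212 250 [0.5646 0.2055 0.0139]
small_vial 0.46 218 321 [0.3401 0.1777 0.0355]
tape_roll 0.82 344 208 [ 0.4925  0.6425 -0.0018]
tape_roll 0.3 217 319 [0.3456 0.1771 0.0385]
```

```bash
python3 - <<'E'
import cv2
t=cv2.imread("pics/top0.png")[130:270,150:330];s=cv2.imread("pics/side0.png")[150:330,150:350]
cv2.imwrite("pics/t1.png",cv2.resize(t,None,fx=4.2,fy=4.2,interpolation=cv2.INTER_CUBIC));cv2.imwrite("pics/s1.png",cv2.resize(s,None,fx=3.3,fy=3.3,interpolation=cv2.INTER_CUBIC))
E
```

```text
(no output)
```

View pics/t1.png

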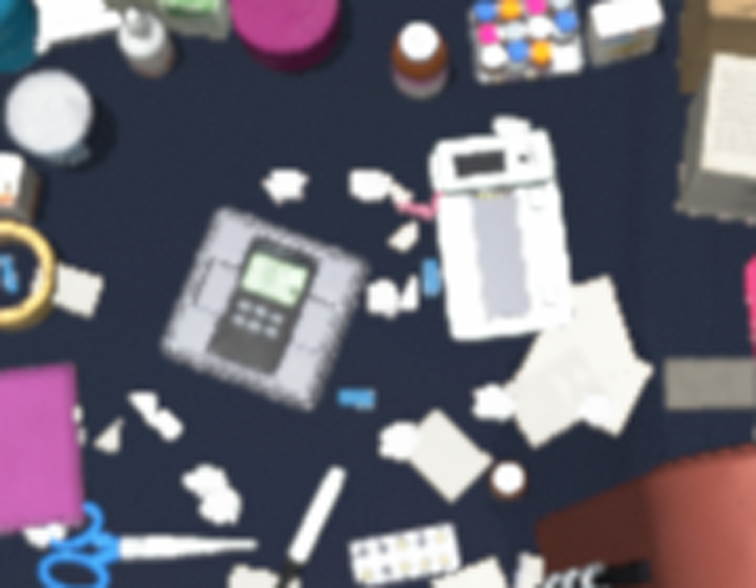

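View pics/s1.png

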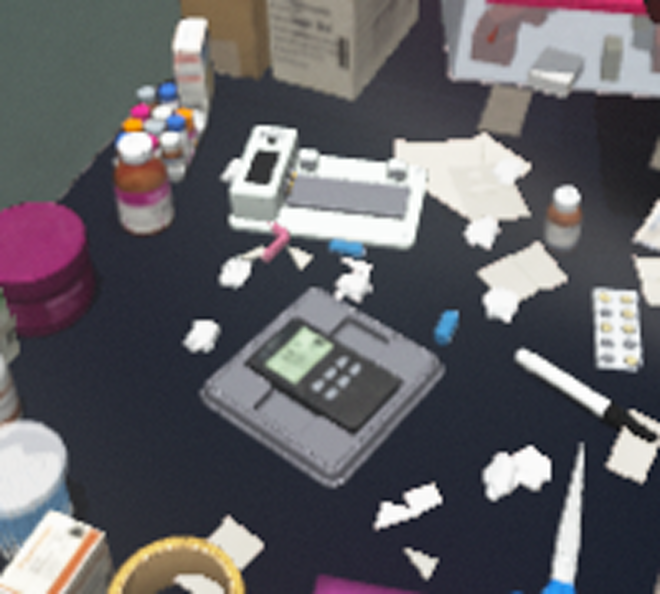

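View pics/top0.png

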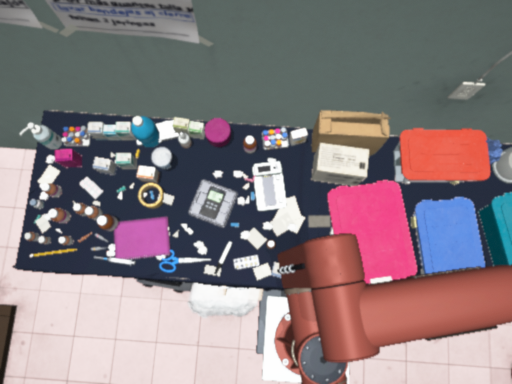

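The pictures show the following. In the top crop, the tray is at (265,305) with the logger's display end pointing up and slightly right (+x). The reader is at (505,235), housing at the far end, bed open towards the robot and the left. The amber vial is beyond the reader at (420,60), and the small vial is at (508,478). In the full top view, the arm is at the right, over the pink box side. Next I'll rectify onto planes of known height and fit rectangles.

```bash
cat > h.py <<'E'
import numpy as np,cv2
def rect(p,z,c,half=0.13,res=0.0005):
    """orthorectify onto plane z; image row -> -x world, col -> -y world, centre c"""
    n=int(2*half/res);i,j=np.mgrid[0:n,0:n]
    X=c[0]+half-(i+.5)*res;Y=c[1]+half-(j+.5)*res
    T=np.linalg.inv(p["pose"]);P=np.stack([X,Y,0*X+z,0*X+1],-1)@T.T
    u=p["fx"]*P[...,0]/-P[...,2]+p["cx"];v=p["fy"]*-P[...,1]/-P[...,2]+p["cy"]
    return cv2.remap(np.ascontiguousarray(p["color"][:,:,::-1]),u.astype(np.float32)-.0,v.astype(np.float32)-.0,cv2.INTER_LINEAR)
def toworld(rc,c,half=0.13,res=0.0005): return c[0]+half-(rc[1]+.5)*res, c[1]+half-(rc[0]+.5)*res
E
python3 - <<'E'
from h import *
for n in("top","side"):
    p=dict(np.load(f"pics/{n}0.npz"))
    A=rect(p,.018,(.49,.39));B=rect(p,.014,(.555,.175))
    cv2.imwrite(f"pics/r_{n}.png",np.hstack([A[::1,::1],B])[:, :])
    im=np.hstack([A,B]);cv2.imwrite(f"pics/r_{n}.png",cv2.resize(im,(800,400)))
a=cv2.imread("pics/r_top.png");b=cv2.imread("pics/r_side.png")
cv2.imwrite("pics/r.png",cv2.resize(np.vstack([a,b]),(600,600)))
E
```

```text
(no output)
```

View pics/r.png

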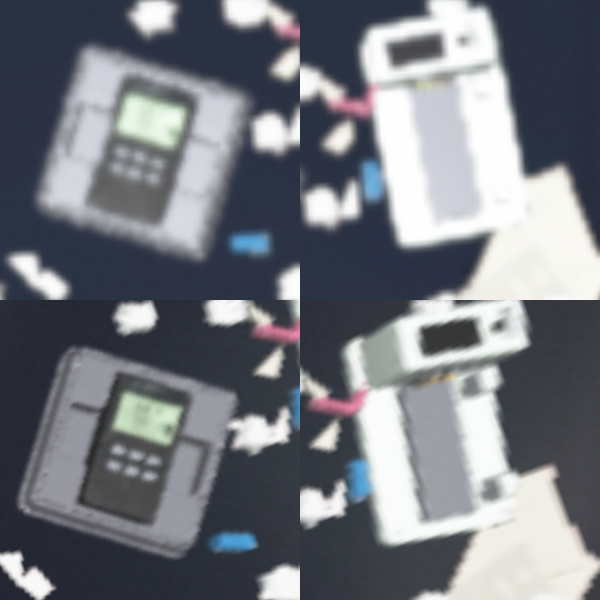

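Rectification works: the logger is dark within the grey tray, the bed is a grey strip within the white reader, and the lugs are on the right (-y). Now the rectangle fits.

```bash
python3 - <<'E'
from h import *
def comp(m,seed,k):
    m=cv2.morphologyEx(m.astype(np.uint8),cv2.MORPH_OPEN,np.ones((k,k)))
    n,l,st,ce=cv2.connectedComponentsWithStats(m)
    i=l[seed] or 1+np.argmax(st[1:,4]); return (l==i).astype(np.uint8)
def report(t,m,c):
    ct=max(cv2.findContours(m,0,1)[0],key=cv2.contourArea)
    (cx,cy),(w,h),a=cv2.minAreaRect(ct);box=cv2.boxPoints(((cx,cy),(w,h),a))
    W=np.array([toworld(q,c) for q in box]);e=[W[1]-W[0],W[2]-W[1]]
    e=[max(e,key=np.linalg.norm),min(e,key=np.linalg.norm)];d=e[0]*np.sign(e[0][0])
    print(t,"centre",np.round(W.mean(0),4),"size",np.round([np.linalg.norm(q)*1e3 for q in e],1),"yaw",round(np.arctan2(d[1],d[0]),4),"area-sh",round(cv2.contourArea(ct)/(w*h),3));return box
out=[]
for n in("top","side"):
    p=dict(np.load(f"pics/{n}0.npz"))
    c=(.49,.39);A=rect(p,.018,c);g=A.max(2)
    thr=[110,85][n=="side"]
    m=comp((g<thr),(330,270) ,9)
    b=report(n+" logger",m,c);cv2.polylines(A,[b.astype(int)],True,(0,0,255))
    A2=rect(p,.015,c);t=comp(A2.max(2)>[110,85][n=="side"],(300,150),15);report(n+" tray",t,c)
    c=(.555,.175);B=rect(p,.014,c);g=B.min(2).astype(int)
    print("bedcol",B[300,245],"white",B[300,190],"desk",B[500,100], "tray",A2[300,120],"logger",A[330,250])
    hi=(int(B[300,245].min())+int(B[300,190].min()))//2
    m=comp((g<hi)&(g>hi-90),(300,245),9);b=report(n+" bed",m,c);cv2.polylines(B,[b.astype(int)],True,(0,0,255))
    out.append(np.hstack([A,B]))
cv2.imwrite("pics/f.png",cv2.resize(np.vstack(out),(600,600)))
E
```

```text
top logger centre [0.4664 0.4024] size [64.4 63.3] yaw 1.3006 area-sh 0.456
top tray centre [0.4886 0.3962] size [157.8 155. ] yaw 1.2706 area-sh 0.941
bedcol [217 209 205] white [254 254 254] desk [69 51 44] tray [223 216 213] logger [101 100 100]
top bed centre [0.565  0.1714] size [139.8 123.4] yaw 0.3119 area-sh 0.369
side logger centre [0.4912 0.4062] size [120.1  69.2] yaw -0.2721 area-sh 0.435
side tray centre [0.4899 0.3786] size [214.9 174. ] yaw 1.275 area-sh 0.697
bedcol [166 159 156] white [235 236 233] desk [66 58 53] tray [160 152 151] logger [74 74 74]
side bed centre [0.5774 0.2027] size [167.2 117.8] yaw -0.1402 area-sh 0.425
```

View pics/f.png

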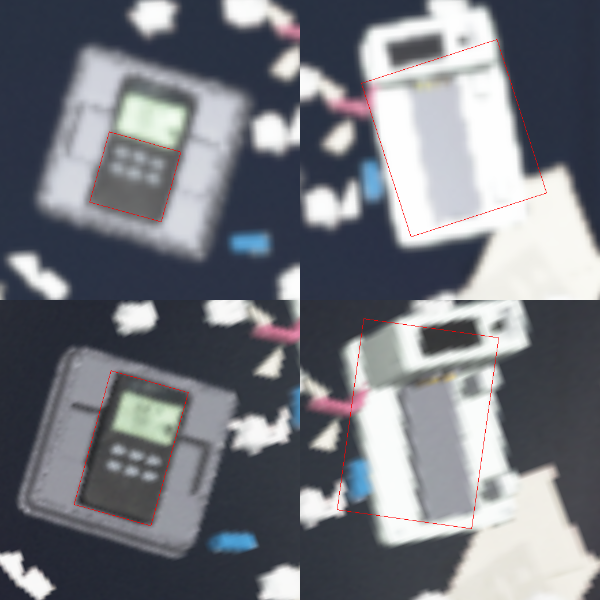

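```bash
cat > fit.py <<'E'
from h import *
from scipy.optimize import minimize
def fit(p,z,x0,hx,hy,edges,sgn=1,ch=1,d=.003,off=(0,0)):
    """max contrast (outside - inside) across given rectangle edges"""
    T=np.linalg.inv(p["pose"]);g=cv2.GaussianBlur(p["color"].min(2).astype(np.float32),(0,0),.6)
    t=np.linspace(-.88,.88,60);L=[]
    for e in edges:
        a,b={"+x":(hx+0*t,t*hy),"-x":(-hx+0*t,t*hy),"+y":(t*hx,hy+0*t),"-y":(t*hx,-hy+0*t)}[e]
        n={"+x":(1,0),"-x":(-1,0),"+y":(0,1),"-y":(0,-1)}[e]
        L.append((np.c_[a,b]+off,np.array(n)))
    def samp(P,q):
        c,s=np.cos(q[2]),np.sin(q[2]);X=P@np.array([[c,s],[-s,c]])+q[:2]
        Q=np.c_[X,0*t+z,0*t+1]@T.T
        u=p["fx"]*Q[:,0]/-Q[:,2]+p["cx"];v=p["fy"]*Q[:,1]/Q[:,2]+p["cy"]
        return cv2.remap(g,u.astype(np.float32)[:,None],v.astype(np.float32)[:,None],cv2.INTER_CUBIC).ravel()
    def cost(q): return -sgn*sum(np.mean(np.clip(samp(P+k*d*n,q),0,240)-np.clip(samp(P-k*d*n,q),0,240)) for P,n in L for k in(.5,1,1.5))/len(L)/3
    best=min((minimize(cost,np.array(x0)+[a,b,w],method="Nelder-Mead",options=dict(initial_simplex=np.array(x0)+[a,b,w]+np.array([[0,0,0],[.004,0,0],[0,.004,0],[0,0,.03]]),xatol=1e-5,fatol=1e-3)) for a in(-.005,0,.005) for b in(-.005,0,.005) for w in(-.03,0.03)),key=lambda r:r.fun)
    return np.round(best.x,4),round(-best.fun,1)
E
python3 - <<'E'
from fit import *
for n in("top","side"):
    p=dict(np.load(f"pics/{n}0.npz"))
    print(n,"logger",fit(p,.018,(.491,.403,-.29),.059,.033,["+x","-x","+y","-y"]),fit(p,.018,(.491,.403,-.29),.059,.033,["+x","-x","+y","-y"],d=.005))
    print(n,"tray",fit(p,.015,(.491,.400,-.29),.076,.078,["+x","-x","+y","-y"],sgn=-1))
    print(n,"bed",fit(p,.014,(.555,.18,.13),.060,.023,["-x","+y","-y"],off=(-.003,0)),fit(p,.014,(.555,.18,.13),.060,.023,["-x","+y","-y"],d=.005,off=(-.003,0)))
    print(n,"plate-y+,x-",fit(p,.008,(.555,.18,.13),.092,.058,["-x","+y"],sgn=-1,off=(.016,-.004)))
E
```

```text
top logger (array([ 0.4895,  0.3956, -0.2849]), np.float64(47.4)) (array([ 0.4895,  0.3956, -0.2873]), np.float64(61.1))
top tray (array([ 0.4883,  0.3959, -0.2883]), np.float64(54.4))
top bed (array([0.5583, 0.1797, 0.1847]), np.float64(20.4)) (array([0.5586, 0.1798, 0.1936]), np.float64(27.1))
top plate-y+,x- (array([0.5543, 0.1809, 0.1875]), np.float64(93.7))
side logger (array([ 0.4907,  0.4049, -0.3125]), np.float64(41.3)) (array([ 0.4908,  0.4048, -0.3065]), np.float64(51.0))
side tray (array([ 0.4886,  0.4086, -0.2946]), np.float64(59.2))
side bed (array([0.5577, 0.1887, 0.1917]), np.float64(59.4)) (array([0.5576, 0.1888, 0.1916]), np.float64(73.3))
side plate-y+,x- (array([0.5577, 0.1891, 0.1914]), np.float64(95.4))
```

The cameras disagree by 9 mm in y. I'll check the depth against the known planes to find which one is off.

```bash
python3 - <<'E'
from h import *
for n in("top","side"):
    p=dict(np.load(f"pics/{n}0.npz"));d=p["depth"];v,u=np.mgrid[0:384,0:512]+.0
    P=np.stack([(u-p["cx"])/p["fx"]*d,-(v-p["cy"])/p["fy"]*d,-d,0*d+1],-1)@p["pose"].T;P=P[...,:3]
    # world height image statistics on desk patches
    for c in[(.4,.3),(.6,.35),(.62,.3),(.45,.25),(.4,.45)]:
        m=(np.hypot(P[...,0]-c[0],P[...,1]-c[1])<.04)&(d>0)
        z=P[m][:,2];print(n,c,"z med",np.round(np.median(z),4),"std",np.round(z.std(),4),end=" | ")
    # horizontal box features: high regions of reader housing (z 40-52), bed
    m=(P[...,2]>.04)&(P[...,2]<.052)&(np.hypot(P[...,0]-.64,P[...,1]-.2)<.06);q=P[m]
    print("\n housing top n",m.sum(),"centre",np.round(q.mean(0),4),"z med",np.median(q[:,2]))
    m=(P[...,2]>.05)&(np.hypot(P[...,0]-.34,P[...,1]-.177)<.03);print(" small vial cap",P[m].mean(0) if m.any() else None)
    m=(P[...,2]>.085)&(np.hypot(P[...,0]-.715,P[...,1]-.27)<.04);print(" amber cap",P[m].mean(0) if m.any() else None,m.sum())
E
```

```text
top (0.4, 0.3) z med 0.0009 std 0.0053 | top (0.6, 0.35) z med 0.0015 std 0.0045 | top (0.62, 0.3) z med 0.0023 std 0.0049 | top (0.45, 0.25) z med 0.001 std 0.0041 | top (0.4, 0.45) z med 0.0014 std 0.0054 | 
 housing top n 265 centre [0.6377 0.1916 0.046 ] z med 0.04608214444218639
 small vial cap [0.34212907 0.15946828 0.06207306]
 amber cap [0.73007805 0.26753196 0.09724981] 55
side (0.4, 0.3) z med 0.0007 std 0.0035 | side (0.6, 0.35) z med 0.001 std 0.0029 | side (0.62, 0.3) z med 0.0012 std 0.0034 | side (0.45, 0.25) z med 0.0005 std 0.0015 | side (0.4, 0.45) z med 0.0007 std 0.0042 | 
 housing top n 290 centre [0.6373 0.199  0.0455] z med 0.0457161818555773
 small vial cap [0.34303299 0.16579071 0.06007432]
 amber cap [0.73072055 0.27428206 0.09517292] 81
```

Depth heights agree, so the error is lateral in one camera. I'll bring the gripper near the logger and use it to calibrate the images. First, turn the tool into its grasp yaw.

```bash
cat > rel.py <<'E'
import sys,numpy as np
from bench import arm
from scipy.spatial.transform import Rotation as R
# usage: rel.py x y z [yaw of tool x, deg world]
s=arm.get_state();r=R.from_rotvec(s["tcp_rot"]);M=r.as_matrix();p=np.array(s["ee_pos"])
print("t",round(s["time"],2),"p",np.round(p,4),"yaw",round(np.degrees(np.arctan2(M[1,0],M[0,0])),2),"zaxis",np.round(M[:,2],3),"q",np.round(s["qpos"],2),"F",np.round(s["ft_force"],1),"w",round(s["width"],3),"g",round(s["grasp_force"],1))
if len(sys.argv)>3:
    t=np.array([float(a) for a in sys.argv[1:4]]);print("tool shift mm",np.round(M.T@(t-p)*1e3,1))
    if len(sys.argv)>4:
        y=np.radians(float(sys.argv[4]));G=np.array([[np.cos(y),np.sin(y),0],[np.sin(y),-np.cos(y),0],[0,0,-1.]])
        print("turn deg",np.round(np.degrees((r.inv()*R.from_matrix(G)).as_rotvec()),2))
E
python3 -m inch '[[1,0,0,0,0,0,-10.6],[1,0,0,0,0,0,-10.6],[1,0,0,0,0,0,-10.6],[1,0,0,0,0,0,-10.6],[1,0,0,0,0,0,-10.6],[1,0,0,0,0,0,-10.6],[1,0,0,0,0,0,-10.6],[1,0,0,0,0,0,-10.6]]' && python3 -m inch '[[1,0,0,0,0,0,-10.6],[1,0,0,0,0,0,-10.6],[1,0,0,0,0,0,-10.6],[1,0,0,0,0,0,-10.6],[1,0,0,0,0,0,-10],[1,0,0,0,0,0,0]]'; python3 rel.py 0.52 -0.05 0.23 163.3
```

```text
time: 1.8
ee_pos: [0.2636, -0.539, 0.2313]
tcp_rot: [1.775, 2.592, -0.0]
ft_force: [-0.2, -0.2, 0.5]
width: 1.002
grasp_force: 0.0
time: 2.55
ee_pos: [0.2636, -0.5391, 0.2314]
tcp_rot: [0.459, 3.108, -0.0]
ft_force: [-0.1, 0.5, 0.1]
width: 1.003
grasp_force: 0.0
t 2.55 p [ 0.2636 -0.5391  0.2314] yaw 163.19 zaxis [ 0. -0. -1.] q [-1.33  0.1   0.1   1.56 -0.   -1.04] F [-0.1  0.5  0.1] w 1.003 g 0.0
tool shift mm [-104.   542.3    1.3]
turn deg [-0.01  0.   -0.11]
```

```bash
python3 -m inch '[[1,-0.011,0.0595,0,0,0,0],[1,-0.0115,0.0605,0,0,0,0],[1,-0.0115,0.0605,0,0,0,0],[1,-0.0115,0.0605,0,0,0,0],[1,-0.0115,0.0605,0,0,0,0],[1,-0.0115,0.0605,0,0,0,0],[1,-0.0115,0.0605,0,0,0,0],[1,-0.0115,0.0605,0,0,0,0]]'; python3 -m inch '[[1,-0.0115,0.0605,0,0,0,0],[1,0,0,0,0,0,0]]'; python3 rel.py 0.49 0.4 0.14 163.3
```

```text
time: 3.55
ee_pos: [0.4911, -0.101, 0.2316]
tcp_rot: [0.465, 3.106, -0.001]
ft_force: [0.8, -0.8, 0.4]
width: 0.999
grasp_force: 0.0
time: 3.8
ee_pos: [0.5197, -0.0445, 0.2312]
tcp_rot: [0.455, 3.108, 0.001]
ft_force: [-0.2, -0.6, -0.8]
width: 1.001
grasp_force: 0.0
t 3.8 p [ 0.5197 -0.0445  0.2312] yaw 163.33 zaxis [ 0.     0.001 -1.   ] q [-0.34 -0.14 -0.14  1.57  0.   -0.05] F [-0.2 -0.6 -0.8] w 1.001 g 0.0
tool shift mm [156.  417.2  91.5]
turn deg [ 0.03 -0.    0.03]
```

```bash
python3 -m inch '[[1,0.0195,0.052,0,0,0,0],[1,0.0195,0.052,0.005,0,0,0],[1,0.0195,0.052,0.01,0,0,0],[1,0.0195,0.052,0.015,0,0,0],[1,0.0195,0.052,0.015,0,0,0],[1,0.0195,0.052,0.015,0,0,0],[1,0.0195,0.052,0.016,0,0,0],[1,0.0195,0.053,0.016,0,0,0]]'; python3 -m inch '[[1,0,0,0,0,0,0]]'; python3 rel.py 0.49 0.4 0.14 163.3
python3 - <<'E'
from bench import arm
from h import *
for n in("top","side"):
    p=arm.grab_frame(n);np.savez(f"pics/{n}1.npz",**p)
    cv2.imwrite(f"pics/{n}1.png",p["color"][:,:,::-1])
a=cv2.imread("pics/top1.png")[130:270,150:330];b=cv2.imread("pics/side1.png")[140:310,150:370]
cv2.imwrite("pics/g.png",np.hstack([cv2.resize(a,(390,303)),cv2.resize(b,(390,303))]))
E
```

```text
time: 4.8
ee_pos: [0.4899, 0.3969, 0.139]
tcp_rot: [0.465, 3.106, -0.0]
ft_force: [1.2, -0.3, -0.5]
width: 1.002
grasp_force: 0.0
time: 4.92
ee_pos: [0.488, 0.3978, 0.1368]
tcp_rot: [-0.457, -3.105, 0.003]
ft_force: [0.4, -0.4, 0.3]
width: 1.0
grasp_force: 0.0
t 4.92 p [0.488  0.3978 0.1368] yaw 163.24 zaxis [-0.003 -0.001 -1.   ] q [0.48 0.2  0.03 1.4  0.   0.77] F [ 0.4 -0.4  0.3] w 1.0 g 0.0
tool shift mm [-1.3  2.7 -3.2]
turn deg [-0.12 -0.15 -0.06]
```

View pics/g.png

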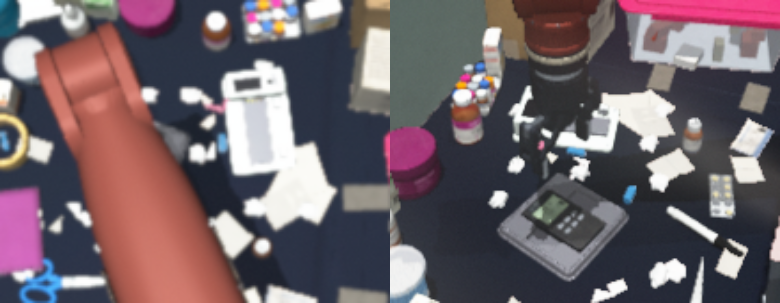

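The arm hides the top view of the tray. The side picture shows the gripper hanging above and behind the logger, so I'll compare its depth points with the kinematics.

```bash
python3 - <<'E'
from h import *
from bench import arm
from scipy.spatial.transform import Rotation as R
s=arm.get_state();M=R.from_rotvec(s["tcp_rot"]).as_matrix();t=np.array(s["ee_pos"])
for n in("side",):
    p=dict(np.load(f"pics/{n}1.npz"));d=p["depth"];v,u=np.mgrid[0:384,0:512]+.0
    P=np.stack([(u-p["cx"])/p["fx"]*d,-(v-p["cy"])/p["fy"]*d,-d,0*d+1],-1)@p["pose"].T;P=P[...,:3]
    m=(np.hypot(P[...,0]-t[0],P[...,1]-t[1])<.13)&(P[...,2]>.1)&(d>0)
    Q=(P[m]-t)@M
    for lo in np.arange(-.2,.03,.015):
        k=(Q[:,2]>lo)&(Q[:,2]<=lo+.015)
        if k.sum()>3: print(n,"z",round(lo,3),k.sum(),"x",np.round(np.percentile(Q[k,0],[3,50,97])*1e3),"y",np.round(np.percentile(Q[k,1],[3,50,97])*1e3))
E
```

```text
side z -0.2 162 x [-13.  26.  39.] y [-7. 30. 41.]
side z -0.185 172 x [-19.  24.  37.] y [-16.  25.  36.]
side z -0.17 180 x [-15.  24.  38.] y [-8. 30. 39.]
side z -0.155 161 x [-16.  25.  38.] y [-8. 29. 39.]
side z -0.14 131 x [-15.  22.  38.] y [-8. 32. 40.]
side z -0.125 157 x [-10.   5.  13.] y [-61.  42.  70.]
side z -0.11 199 x [-7. 12. 20.] y [-61.  25.  72.]
side z -0.095 163 x [-9. 11. 18.] y [-65.  31.  73.]
side z -0.08 185 x [-10.  10.  18.] y [-68.  41.  75.]
side z -0.065 89 x [-8. 11. 13.] y [-66.  44.  76.]
side z -0.05 66 x [-7.  7. 12.] y [-47. -41.  58.]
side z -0.035 70 x [-7.  6. 12.] y [-46.  45.  58.]
side z -0.02 26 x [-9.  5. 11.] y [-46. -41.  51.]
```

The finger points fit the kinematics to about 1 mm in the side camera, so I trust that one and treat the top view as off by 9 mm in y. The fingertips of the open gripper stand about 13 mm behind the TCP, as stated. Logger estimate: (0.4905, 0.4035), yaw about -0.297.

```bash
python3 rel.py 0.4905 0.4035 0.05 163
```

```text
t 5.03 p [0.4896 0.3954 0.1389] yaw 163.14 zaxis [-0.001 -0.001 -1.   ] q [ 0.47  0.2   0.03  1.41 -0.    0.77] F [-0.4 -0.1 -0.2] w 0.999 g 0.0
tool shift mm [ 1.5  8.1 88.9]
turn deg [-0.06 -0.02  0.14]
```

```bash
python3 -m inch '[[1,0.0007,0.004,0.03,0,0,0.1],[1,0.0007,0.004,0.03,0,0,0],[1,0,0,0.028,0,0,0],[1,0,0,0,0,0,0],[1,0,0,0,0,0,0]]'; python3 rel.py 0.4905 0.4035 0.004 163
python3 - <<'E'
from bench import arm
from h import *
p=arm.grab_frame("side");np.savez("pics/side2.npz",**p)
cv2.imwrite("pics/c2.png",cv2.resize(p["color"][190:310,170:330,::-1],(800,600),interpolation=cv2.INTER_CUBIC))
E
```

```text
time: 5.65
ee_pos: [0.4917, 0.4035, 0.0532]
tcp_rot: [0.463, 3.106, 0.002]
ft_force: [0.5, -0.4, 1.2]
width: 1.002
grasp_force: 0.0
t 5.65 p [0.4917 0.4035 0.0532] yaw 163.04 zaxis [ 0.002  0.001 -1.   ] q [ 0.48  0.25 -0.06  1.25 -0.    0.78] F [ 0.5 -0.4  1.2] w 1.002 g 0.0
tool shift mm [ 1.3 -0.4 49.2]
turn deg [0.07 0.09 0.04]
```

View pics/c2.png

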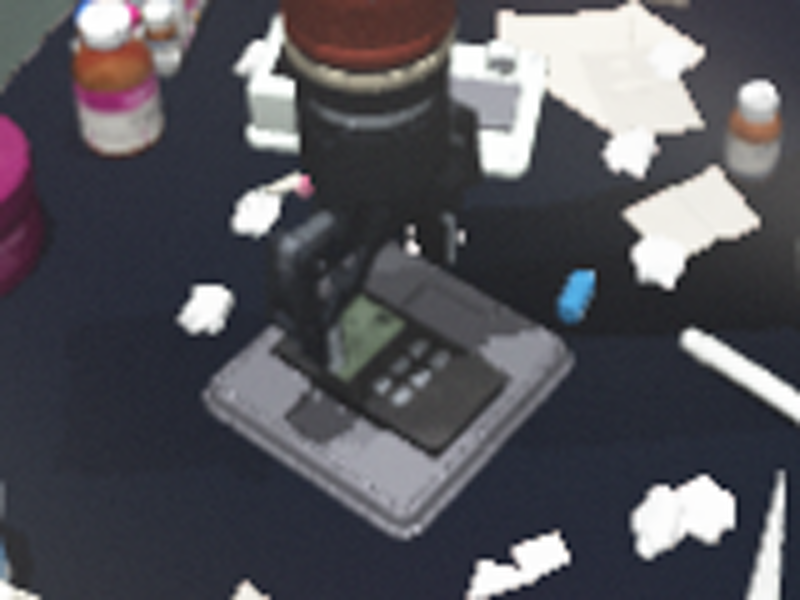

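The near finger is above the near scoop (scoop at about (325,415), tip at (335,370) and still to come down about 49 mm), so it's aligned. Descending.

```bash
python3 -m inch '[[1,0.001,0,0.02,0,0,0],[1,0,0,0.015,0,0,0],[1,0,0,0.01,0,0,0],[1,0,0,0.005,0,0,0],[1,0,0,0,0,0,0],[1,0,0,0,0,0,0]]'; python3 rel.py 0.4905 0.4035 0.001 163
```

```text
time: 6.45
ee_pos: [0.4899, 0.4046, 0.0018]
tcp_rot: [0.46, 3.107, 0.001]
ft_force: [0.8, 0.1, 0.7]
width: 1.0
grasp_force: 0.0
t 6.45 p [0.4899 0.4046 0.0018] yaw 163.16 zaxis [ 0.001  0.    -1.   ] q [ 0.48  0.29 -0.11  1.16 -0.    0.78] F [0.8 0.1 0.7] w 1.0 g 0.0
tool shift mm [-0.9 -0.8  0.8]
turn deg [0.03 0.04 0.16]
```

```bash
python3 -m inch '[[-1,0,0,0,0,0,0],[-1,0,0,0,0,0,0],[-1,0,0,0,0,0,0],[-1,0,0,0,0,0,0],[-1,0,0,0,0,0,0],[-1,0,0,0,0,0,0]]' 60; python3 rel.py 0.4905 0.4035 0.001 163
```

```text
time: 7.2
ee_pos: [0.4891, 0.401, 0.0027]
tcp_rot: [0.462, 3.107, -0.011]
ft_force: [-9.2, -19.5, 20.1]
width: 0.751
grasp_force: 66.2
t 7.2 p [0.4891 0.401  0.0027] yaw 163.07 zaxis [-0.001 -0.007 -1.   ] q [ 0.48  0.29 -0.11  1.17 -0.01  0.78] F [ -9.2 -19.5  20.1] w 0.751 g 66.2
tool shift mm [-0.6  2.8  1.7]
turn deg [-0.41  0.07  0.07]
```

Gripped. The pads pushed sideways against the pocket wall, so I'll relieve that by about 3.5 mm and lift.

```bash
python3 -m inch '[[-1,0,-0.0015,-0.002,0,0,0],[-1,0,-0.0015,-0.002,0,0,0],[-1,0,-0.0005,-0.003,0,0,0]]'; python3 -m inch '[[-1,0,0,-0.008,0,0,0],[-1,0,0,-0.015,0,0,0],[-1,0,0,-0.02,0,0,0],[-1,0,0,-0.02,0,0,0],[-1,0,0,-0.015,0,0,0],[-1,0,0,0,0,0,0],[-1,0,0,0,0,0,0]]'; python3 rel.py 0.4905 0.4035 0.001 163
python3 - <<'E'
from bench import arm
from h import *
p=arm.grab_frame("side");np.savez("pics/side3.npz",**p)
cv2.imwrite("pics/c3.png",cv2.resize(p["color"][170:300,180:340,::-1],(640,520),interpolation=cv2.INTER_CUBIC))
E
```

```text
time: 7.58
ee_pos: [0.4884, 0.401, 0.0083]
tcp_rot: [-0.46, -3.108, -0.0]
ft_force: [-0.5, 0.2, -1.6]
width: 0.747
grasp_force: 67.2
time: 8.45
ee_pos: [0.4882, 0.4008, 0.0856]
tcp_rot: [-0.46, -3.107, 0.001]
ft_force: [0.3, 0.2, -2.2]
width: 0.751
grasp_force: 67.3
t 8.45 p [0.4882 0.4008 0.0856] yaw 163.16 zaxis [-0.001 -0.001 -1.   ] q [ 0.48  0.22 -0.04  1.31 -0.    0.77] F [ 0.3  0.2 -2.2] w 0.751 g 67.3
tool shift mm [-1.5  3.3 84.6]
turn deg [-0.04 -0.03  0.16]
```

View pics/c3.png

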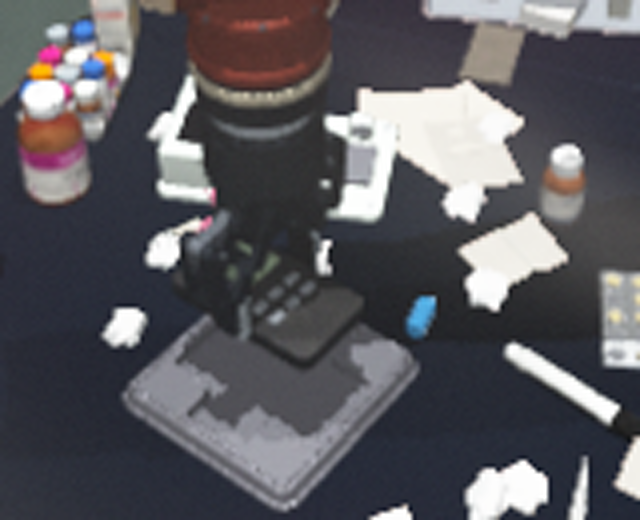

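The logger is held clear of the tray, display end away. Relative camera offsets reader−logger agree between both cameras (0.068, −0.216), which gives home TCP ≈ (0.5567, 0.185), tool yaw ≈ 191°.

```bash
python3 -m inch '[[-1,0,0,-0.01,0,0,-7],[-1,0,0,0,0,0,-7],[-1,0,0,0,0,0,-7],[-1,0,0,0,0,0,-7],[-1,0,0,0,0,0,0]]'; python3 rel.py 0.5403 0.1909 0.06 191
```

```text
time: 9.12
ee_pos: [0.488, 0.4007, 0.0953]
tcp_rot: [0.304, -3.125, 0.001]
ft_force: [0.4, 0.0, -1.4]
width: 0.752
grasp_force: 67.3
t 9.12 p [0.488  0.4007 0.0953] yaw -168.89 zaxis [-0.001 -0.001 -1.   ] q [ 0.48  0.22 -0.02  1.33 -0.    0.29] F [ 0.4  0.  -1.4] w 0.752 g 67.3
tool shift mm [ -10.9 -215.9   35.4]
turn deg [-0.03 -0.08  0.11]
```

```bash
python3 -m inch '[[-1,-0.0015,-0.025,0,0,0,0],[-1,-0.0015,-0.036,0,0,0,0],[-1,-0.002,-0.04,0,0,0,0],[-1,-0.002,-0.04,0.005,0,0,0],[-1,-0.002,-0.037,0.01,0,0,0],[-1,-0.001,-0.025,0.01,0,0,0],[-1,-0.001,-0.013,0.01,0,0,0],[-1,0,0,0,0,0,0]]'; python3 -m inch '[[-1,0,0,0,0,0,0],[-1,0,0,0,0,0,0]]'; python3 rel.py 0.5403 0.1909 0.018 191
python3 - <<'E'
from bench import arm
from h import *
from fit import fit
o=[]
for n in("top","side"):
    p=arm.grab_frame(n);np.savez(f"pics/{n}4.npz",**p)
    if n=="side": o.append(cv2.resize(p["color"][160:250,195:315,::-1],(800,600),interpolation=cv2.INTER_CUBIC))
cv2.imwrite("pics/c4.png",o[0])
E
```

```text
time: 10.12
ee_pos: [0.5405, 0.1908, 0.0601]
tcp_rot: [0.302, -3.125, -0.0]
ft_force: [-0.0, 0.5, -2.4]
width: 0.75
grasp_force: 67.3
time: 10.38
ee_pos: [0.5412, 0.1921, 0.0617]
tcp_rot: [-0.307, 3.126, 0.0]
ft_force: [0.2, 0.3, -1.8]
width: 0.752
grasp_force: 67.3
t 10.38 p [0.5412 0.1921 0.0617] yaw -168.79 zaxis [ 0.001  0.    -1.   ] q [ 0.11  0.07 -0.25  1.25  0.   -0.08] F [ 0.2  0.3 -1.8] w 0.752 g 67.3
tool shift mm [ 1.1 -1.  43.7]
turn deg [0.   0.04 0.21]
```

View pics/c4.png

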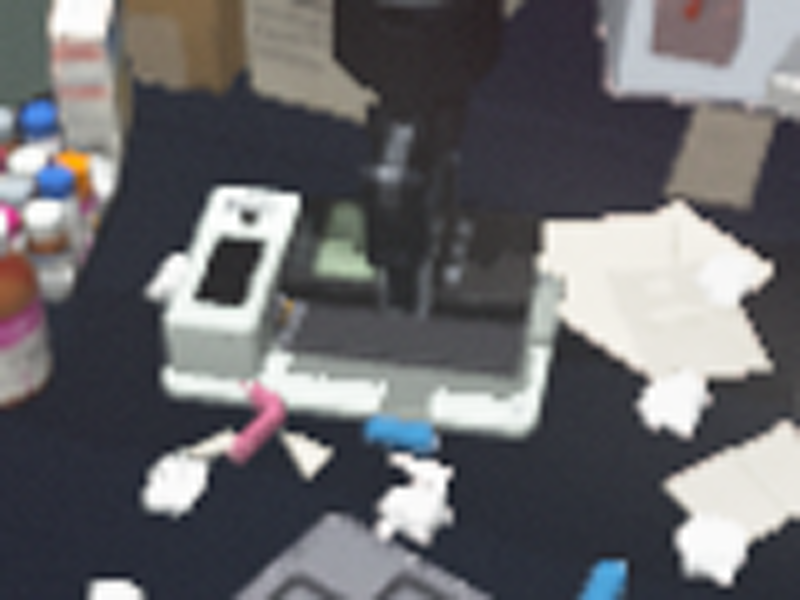

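The logger hovers over the bed, its display end just short of the housing front (about (290,250)). Its yaw lines up with the reader. Descending guardedly.

```bash
python3 -m inch '[[-1,0,0,0.015,0,0,0],[-1,0,0,0.015,0,0,0],[-1,0,0,0.008,0,0,0],[-1,0,0,0.004,0,0,0],[-1,0,0,0,0,0,0],[-1,0,0,0,0,0,0]]'; python3 -m inch '[[-1,0,0,0.002,0,0,0],[-1,0,0,0,0,0,0]]';python3 rel.py
```

```text
time: 11.22
ee_pos: [0.5415, 0.1912, 0.0197]
tcp_rot: [-0.305, 3.126, -0.0]
ft_force: [0.1, -0.8, -1.6]
width: 0.75
grasp_force: 67.3
time: 11.48
ee_pos: [0.5411, 0.1912, 0.0173]
tcp_rot: [-0.305, 3.127, -0.0]
ft_force: [0.3, -1.0, -1.3]
width: 0.749
grasp_force: 67.3
t 11.47 p [0.5411 0.1912 0.0173] yaw -168.84 zaxis [ 0. -0. -1.] q [ 0.11  0.1  -0.3   1.17 -0.   -0.08] F [ 0.3 -1.  -1.3] w 0.749 g 67.3
```

```bash
for i in 1 2; do python3 -m inch '[[-1,0,0,0.0015,0,0,0],[-1,0,0,0,0,0,0]]' | egrep 'ee_pos|ft_f'; done;  python3 -m inch '[[-1,0,0,0.001,0,0,0],[-1,0,0,0,0,0,0]]' | egrep 'ee_pos|ft_f'
```

```text
ee_pos: [0.541, 0.1912, 0.0156]
ft_force: [-0.6, -1.1, -2.1]
ee_pos: [0.541, 0.1912, 0.0141]
ft_force: [0.6, 0.4, -0.6]
ee_pos: [0.5411, 0.1912, 0.0132]
ft_force: [-0.3, -0.5, -1.0]
```

```bash
python3 -m inch '[[-1,0,0,0.001,0,0,0],[-1,0,0,0,0,0,0]]' | egrep 'ee_pos|ft_f';python3 -m inch '[[-1,0,0,0.0005,0,0,0],[-1,0,0,0,0,0,0]]' | egrep 'ee_pos|ft_f'
```

```text
ee_pos: [0.5412, 0.1912, 0.013]
ft_force: [-4.0, 0.4, 4.9]
ee_pos: [0.5412, 0.1912, 0.0129]
ft_force: [-5.4, -0.4, 9.7]
```

Bed contact at TCP z ≈ 0.013. Now slide to the lugs (−tool y), then to the housing (−tool x).

```bash
python3 -m inch '[[-1,0,0,-0.0005,0,0,0],[-1,0,-0.002,0,0,0,0],[-1,0,-0.002,0,0,0,0],[-1,0,-0.0015,0,0,0,0],[-1,0,0,0,0,0,0]]' | egrep 'ee_pos|ft_f'; for i in 1 2; do python3 -m inch '[[-1,0,-0.001,0,0,0,0],[-1,0,0,0,0,0,0]]' | egrep 'ee_pos|ft_f';done
```

```text
ee_pos: [0.5429, 0.1863, 0.013]
ft_force: [-0.9, 3.6, 5.0]
ee_pos: [0.5431, 0.1854, 0.013]
ft_force: [-1.5, 3.9, 4.6]
ee_pos: [0.5433, 0.1844, 0.013]
ft_force: [0.1, 2.8, 4.2]
```

```bash
python3 -m inch '[[-1,0,-0.001,0,0,0,0],[-1,0,0,0,0,0,0]]' | egrep 'ee_pos|ft_f|tcp_rot'
```

```text
ee_pos: [0.5435, 0.1834, 0.013]
tcp_rot: [-0.306, 3.125, 0.001]
ft_force: [-0.8, 2.7, 5.6]
```

```bash
for i in 1 2 3; do python3 -m inch '[[-1,0,-0.0007,0,0,0,0],[-1,0,0,0,0,0,0]]' | egrep 'ee_pos|ft_f|tcp_rot';done
```

```text
ee_pos: [0.5436, 0.1827, 0.013]
tcp_rot: [-0.306, 3.125, 0.002]
ft_force: [-1.1, 3.7, 4.9]
ee_pos: [0.5437, 0.1821, 0.013]
tcp_rot: [-0.306, 3.125, 0.002]
ft_force: [-0.1, 3.7, 5.3]
ee_pos: [0.5438, 0.1814, 0.013]
tcp_rot: [-0.306, 3.125, 0.002]
ft_force: [-0.2, 4.9, 4.8]
```

```bash
for i in 1 2 3; do python3 -m inch '[[-1,0,-0.0007,0,0,0,0],[-1,0,0,0,0,0,0]]' | egrep 'ee_pos|ft_f|tcp_rot';done
```

```text
ee_pos: [0.544, 0.1807, 0.013]
tcp_rot: [-0.306, 3.125, 0.002]
ft_force: [-0.6, 3.9, 5.3]
ee_pos: [0.5441, 0.18, 0.013]
tcp_rot: [-0.306, 3.125, 0.002]
ft_force: [-1.0, 5.0, 5.9]
ee_pos: [0.5442, 0.1793, 0.013]
tcp_rot: [-0.306, 3.125, 0.002]
ft_force: [-1.5, 4.9, 4.8]
```

```bash
for i in 1 2 3; do python3 -m inch '[[-1,0,-0.0007,0,0,0,0],[-1,0,0,0,0,0,0]]' | egrep 'ee_pos|ft_f|tcp_rot';done
python3 - <<'E'
from bench import arm
from h import *
p=arm.grab_frame("side");np.savez("pics/side5.npz",**p)
cv2.imwrite("pics/c5.png",cv2.resize(p["color"][175:240,215:295,::-1],(720,585),interpolation=cv2.INTER_CUBIC))
E
```

```text
ee_pos: [0.5444, 0.1786, 0.013]
tcp_rot: [-0.306, 3.125, 0.002]
ft_force: [-0.7, 4.1, 5.3]
ee_pos: [0.5444, 0.1783, 0.013]
tcp_rot: [-0.306, 3.125, 0.003]
ft_force: [-1.2, 8.0, 5.1]
ee_pos: [0.5444, 0.1783, 0.013]
tcp_rot: [-0.307, 3.125, 0.005]
ft_force: [-1.6, 10.1, 5.3]
```

View pics/c5.png

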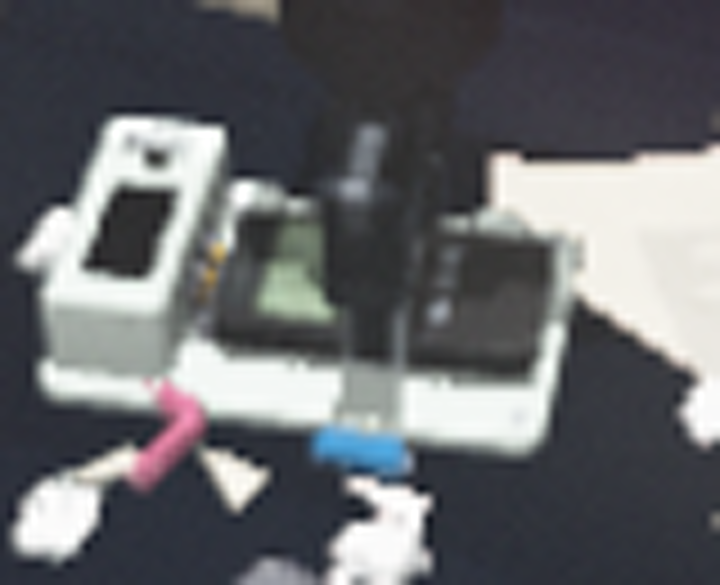

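The logger lies on the bed, its long side now touching the lugs (y force rising, y stopped). The pins (brass, at (215,265)) are about 6–12 mm ahead. Slide towards the housing.

```bash
python3 -m inch '[[-1,-0.001,0,0,0,0,0],[-1,-0.0015,0,0,0,0,0],[-1,-0.0015,0,0,0,0,0],[-1,0,0,0,0,0,0]]' | egrep 'ee_pos|ft_f|tcp_rot'; for i in 1 2 ; do python3 -m inch '[[-1,-0.001,0,0,0,0,0],[-1,0,0,0,0,0,0]]' | egrep 'ee_pos|ft_f|tcp_rot';done
```

```text
ee_pos: [0.5451, 0.1784, 0.0129]
tcp_rot: [0.306, -3.121, -0.002]
ft_force: [-19.0, 5.6, 20.8]
ee_pos: [0.5456, 0.1785, 0.0128]
tcp_rot: [0.306, -3.121, -0.002]
ft_force: [-22.6, 4.8, 23.4]
ee_pos: [0.5464, 0.1786, 0.0128]
tcp_rot: [0.306, -3.12, -0.002]
ft_force: [-22.8, 4.9, 23.4]
```

Friction on the bed is loading the tool (Fz has risen to about 23 N). I'll relieve the downward command a bit.

```bash
python3 -m inch '[[-1,0,0,-0.0005,0,0,0],[-1,0,0,0,0,0,0]]' | egrep 'ee_pos|ft_f|tcp_rot'; for i in 1 2 ; do python3 -m inch '[[-1,0,0,-0.0004,0,0,0],[-1,-0.0005,0,0,0,0,0],[-1,0,0,0,0,0,0]]' | egrep 'ee_pos|ft_f|tcp_rot';done
```

```text
ee_pos: [0.5464, 0.1786, 0.0129]
tcp_rot: [0.305, -3.12, -0.002]
ft_force: [-21.3, 4.8, 18.6]
ee_pos: [0.5472, 0.1788, 0.0129]
tcp_rot: [0.305, -3.121, -0.003]
ft_force: [-17.3, 5.7, 14.1]
ee_pos: [0.5478, 0.1789, 0.0129]
tcp_rot: [0.305, -3.121, -0.003]
ft_force: [-14.6, 5.1, 9.1]
```

```bash
for i in 1 2 3; do python3 -m inch '[[-1,0,0,-0.0003,0,0,0],[-1,-0.0005,0,0,0,0,0],[-1,0,0,0,0,0,0]]' | egrep 'ee_pos|ft_f|tcp_rot';done; python3 rel.py 0.5567 0.185 0.013 191
```

```text
ee_pos: [0.5485, 0.179, 0.013]
tcp_rot: [0.305, -3.121, -0.003]
ft_force: [-12.6, 6.2, 7.4]
ee_pos: [0.5489, 0.1791, 0.013]
tcp_rot: [0.305, -3.121, -0.003]
ft_force: [-11.0, 5.9, 4.1]
ee_pos: [0.549, 0.1791, 0.013]
tcp_rot: [0.305, -3.12, -0.003]
ft_force: [-12.4, 5.3, 3.3]
t 19.52 p [0.549  0.1791 0.013 ] yaw -168.83 zaxis [-0.006  0.001 -1.   ] q [ 0.09  0.12 -0.28  1.17  0.   -0.11] F [-12.4   5.3   3.3] w 0.755 g 68.0
tool shift mm [-8.7  4.3 -0. ]
turn deg [ 0.14 -0.35  0.17]
```

```bash
python3 -m inch '[[-1,0,0,0,0,-0.35,0],[-1,-0.0007,0,0,0,0,0],[-1,0,0,0,0,0,0]]' | egrep 'ee_pos|ft_f|tcp_rot'; for i in 1 2 ; do python3 -m inch '[[-1,-0.001,0,0,0,0,0],[-1,0,0,0,0,0,0]]' | egrep 'ee_pos|ft_f|tcp_rot';done
```

```text
ee_pos: [0.5495, 0.1793, 0.013]
tcp_rot: [0.306, -3.126, -0.004]
ft_force: [-13.3, 6.3, 4.3]
ee_pos: [0.5503, 0.1794, 0.013]
tcp_rot: [0.306, -3.126, -0.004]
ft_force: [-14.9, 5.8, 5.6]
ee_pos: [0.551, 0.1795, 0.013]
tcp_rot: [0.306, -3.125, -0.004]
ft_force: [-15.2, 4.9, 6.0]
```

```bash
for i in 1 2 3; do python3 -m inch '[[-1,-0.001,0,-0.0001,0,0,0],[-1,0,0,0,0,0,0]]' | egrep 'ee_pos|ft_f|tcp_rot';done
```

```text
ee_pos: [0.5519, 0.1797, 0.013]
tcp_rot: [0.306, -3.125, -0.003]
ft_force: [-15.9, 5.0, 6.4]
ee_pos: [0.5526, 0.1799, 0.013]
tcp_rot: [0.306, -3.124, -0.003]
ft_force: [-16.8, 4.0, 6.6]
ee_pos: [0.5533, 0.18, 0.013]
tcp_rot: [0.306, -3.124, -0.003]
ft_force: [-18.5, 3.7, 6.3]
```

```bash
for i in 1 2 3; do python3 -m inch '[[-1,-0.001,0,-0.0002,0,0,0],[-1,0,0,0,0,0,0]]' | egrep 'ee_pos|ft_f|tcp_rot';done
```

```text
ee_pos: [0.5541, 0.1801, 0.0129]
tcp_rot: [0.305, -3.123, -0.003]
ft_force: [-17.1, 3.8, 5.6]
ee_pos: [0.5548, 0.1803, 0.013]
tcp_rot: [0.305, -3.123, -0.003]
ft_force: [-18.4, 3.8, 4.8]
ee_pos: [0.5548, 0.1803, 0.013]
tcp_rot: [0.305, -3.121, -0.002]
ft_force: [-22.0, 2.5, 8.7]
```

```bash
python3 -m inch '[[-1,-0.001,-0.0005,-0.0003,0,0,0],[-1,0,0,0,0,0,0]]' | egrep 'ee_pos|ft_f|tcp_rot'; python3 -m inch '[[-1,-0.0005,-0.0007,-0.0003,0,-0.3,0],[-1,0,0,0,0,0,0]]' | egrep 'ee_pos|ft_f|tcp_rot';
python3 - <<'E'
from bench import arm
from h import *
p=arm.grab_frame("side")
cv2.imwrite("pics/c6.png",cv2.resize(p["color"][175:240,215:295,::-1],(720,585),interpolation=cv2.INTER_CUBIC))
E
```

```text
ee_pos: [0.5548, 0.1803, 0.013]
tcp_rot: [0.305, -3.119, -0.003]
ft_force: [-26.9, 4.0, 9.0]
ee_pos: [0.5549, 0.1802, 0.013]
tcp_rot: [0.306, -3.123, -0.006]
ft_force: [-28.1, 6.2, 9.3]
```

View pics/c6.png

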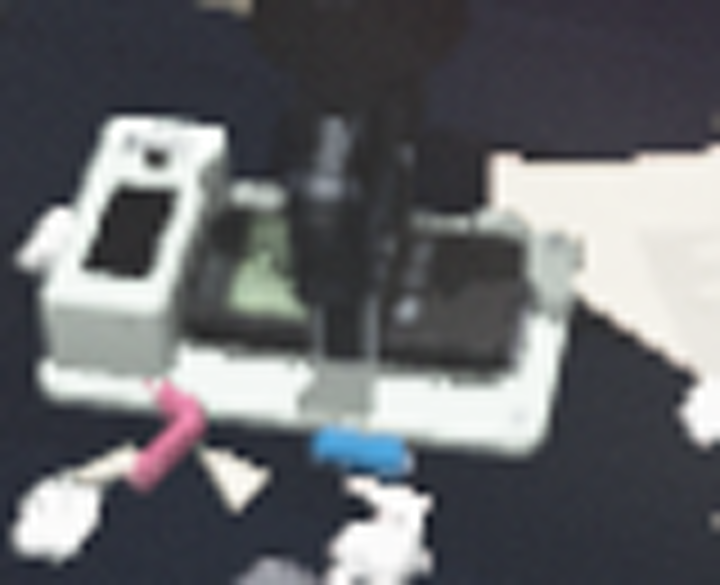

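The display end sits against the housing front with the pins hidden, and x is stuck while the force rises, so it's home. Now check the seating against both lugs with more side press, and the yaw torque.

```bash
cat > st.py <<'E'
from bench import arm
import numpy as np
from scipy.spatial.transform import Rotation as R
s=arm.get_state();M=R.from_rotvec(s["tcp_rot"]).as_matrix();f=np.array(s["ft_force"]);a=np.radians(11)
c=np.array([[np.cos(a),np.sin(a)],[-np.sin(a),np.cos(a)]])
print("t",round(s["time"],2),"reader-frame pos mm",np.round(c@np.array(s["ee_pos"][:2])*1e3,2),"z",round(s["ee_pos"][2]*1e3,1),"F",np.round(c@f[:2],1),round(f[2],1),"Mz",np.round(s["ft_torque"],2),"yaw",round(np.degrees(np.arctan2(-M[1,0],-M[0,0])),2),"g",round(s["grasp_force"],1),"zax",np.round(M[:2,2],4))
E
python3 st.py; python3 -m inch '[[-1,0,-0.001,0,0,0,0],[-1,0,0,0,0,0,0]]' >/dev/null; python3 st.py; python3 -m inch '[[-1,0,-0.0005,0,0,0,0.4],[-1,0,0,0,0,0,0]]' >/dev/null; python3 st.py; python3 -m inch '[[-1,0,0,0,0,0,-0.4],[-1,0,0,0,0,0,-0.4],[-1,0,0,0,0,0,0]]' >/dev/null; python3 st.py
```

```text
t 22.45 reader-frame pos mm [579.1   71.07] z 13.0 F [-26.5  10.8] 9.4 Mz [ 1.07  5.64 -0.68] yaw 11.21 g 68.6 zax [-0.0038  0.0035]
t 22.7 reader-frame pos mm [579.08  71.01] z 13.0 F [-25.4  16.1] 9.6 Mz [ 2.01  5.83 -0.73] yaw 11.24 g 68.7 zax [-0.0041  0.0053]
t 22.95 reader-frame pos mm [579.07  71.  ] z 13.0 F [-26.   18.1] 10.1 Mz [2.35 5.76 0.35] yaw 10.95 g 68.7 zax [-0.0042  0.0059]
t 23.32 reader-frame pos mm [579.07  70.95] z 13.0 F [-26.5  18.4] 9.7 Mz [ 2.62  5.9  -1.99] yaw 11.56 g 69.0 zax [-0.0043  0.0064]
```

Yaw torque is linear in turn with almost no sideways motion, so the logger is held by both lugs. I'll set the yaw to the zero-torque angle (~11.0°) and hold.

```bash
python3 -m inch '[[-1,0,0,0,0,0,0.35],[-1,0,0,0,0,0,0.33],[-1,0,0,0,0,0,0],[-1,0,0,0,0,0,0]]' >/dev/null; python3 st.py; python3 -m inch '[[-1,0,0,0,0,0,0],[-1,0,0,0,0,0,0],[-1,0,0,0,0,0,0],[-1,0,0,0,0,0,0]]' >/dev/null; python3 st.py
python3 - <<'E'
from bench import arm
from h import *
p=arm.grab_frame("top")
cv2.imwrite("pics/c7.png",cv2.resize(p["color"][140:260,190:350,::-1],(800,600),interpolation=cv2.INTER_CUBIC))
E
```

```text
t 23.82 reader-frame pos mm [579.1   71.01] z 13.1 F [-25.6  17.9] 10.4 Mz [2.39 5.78 0.06] yaw 11.05 g 68.7 zax [-0.0041  0.006 ]
t 24.32 reader-frame pos mm [579.07  71.  ] z 13.0 F [-26.3  18. ] 10.1 Mz [ 2.34  5.81 -0.04] yaw 11.04 g 68.7 zax [-0.0042  0.006 ]
```

```bash
python3 -c "
from bench import arm
print(arm.close_job())"
```

```text
the job is handed in; nothing more can be done
None
```

I handed the job in with the logger face up on the reader bed, still gripped and pressed against both stops. The total force is about 26 N towards the housing and 18 N towards the side lugs; force, position and picture readings indicate it is home, but I could not measure the pin travel directly.

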